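File a slide mailer and close up the row with the squeeze-release follower

TASK

File the slide mailer from the bench in the near lane of the tray, standing on its long edge like the others, between the row and the follower. Then squeeze the follower's release levers together, keep them squeezed while you slide the follower up and press the row together against its end wall until the sprung pressure plate is about half pushed in, and let go so that both pawls drop fully into a notch and the row stays held under that spring pressure. Press gently, there is glass in the mailers: never bottom the pressure plate hard, never force the follower while it is latched, and leave the far lane and everything else as it is.

Things in the scene. Friction and masses are not known exactly. Their poses are not given: they have to be found in the camera images.
- tray: Grey steel two-lane filing tray for microscope slides, set crosswise before the robot, fixed, 197 x 389 x 48 mm. Origin: centre of its underside on the bench; z up, y along the lanes, x across them, away from the robot. Near lane centred on x = -48.5 mm, far lane on +48.5. Each is 94 mm wide between thin walls 28 mm high; lane floor 12 mm above the bench, from y = -190 to +185 mm.
- row_stop (a point): Middle of the near lane's floor (12 mm above the bench) at the inner face of its end wall, 48 mm high, at the lane's +y end, against which the row of mailers is pressed. Axes as the tray's.
- rack: Steel ladder racks below floor level in two 20 mm wide channels along both sides of the near lane: round cross rungs 2.6 mm thick every 5 mm, abreast of each other, the gaps between them being the notches. Fixed in the tray, same origin and axes as the tray.
- follower: Steel follower of the near lane; slides only along the tray's y, with about 1 N of friction. Origin: mid-lane at bench height on the rear (-y) face of its upright back plate (88 mm wide, top 50 mm above the bench); axes as the tray's. Behind the plate stands its pinch handle, two release levers side by side across the lane; in front of it the sprung pressure plate.
- plate_rest (a point): Point fixed on the follower, 20 mm in front of its origin, mid-lane, 30 mm above the bench: where the front face of the sprung pressure plate (84 mm wide, 14 to 45 mm above the bench) stands while nothing touches it. The plate can be pushed back towards the follower by 10 mm: 3 N starts it, 7 N is half way, 11 N bottoms it.
- follower_grip (a point): Point on the follower midway between the two levers, mid-lane, 13 mm behind its origin, 80 mm above the bench: pinch here from above, closing along the tray's x. Each lever ends at this height in a round bar 10 mm thick, 26 mm long in y; over both bars 46 mm at rest, 26 mm fully squeezed. Fingertips 19 mm lower pass clear of plate and mailers.
- lever_near (a joint): Release lever on the robot's side. Angle (rad): 0 at rest, its pawl down in a notch of the rack, locking the follower both ways; 0.16 fully squeezed towards the other, pawl clear of the rungs. Above 0.03 when let go, the pawl sits on a rung. It takes 5 N on the bar at first, 6.5 N at the end; let go, the pawl drops into the nearest notch, shifting the follower by up to 3.5 mm.
- lever_far (a joint): The other release lever, on the far side: its mirror image with a pawl of its own. Both must be squeezed to free the follower.
- new_mailer: The slide mailer to be filed: rigid white plastic case holding glass slides, 84 (its x) x 18 (its y) x 34 mm (z), 40 to 80 g, standing on its long edge on the open bench to the right of the tray. Origin: centre of its underside.
- mailer0: White slide mailer standing on its long edge in a lane of the tray: of these six, three stand loosely spaced at the end wall of the near lane, three in the far lane; which ones varies. 84 mm along x, 34 mm high; thickness along y not recorded, 10 to 34 mm. Origin: centre of its underside.
- mailer1: As mailer0, of another thickness in the same range.
- mailer2: As mailer0, of another thickness in the same range.
- mailer3: As mailer0, of another thickness in the same range.
- mailer4: As mailer0, of another thickness in the same range.
- mailer5: As mailer0, of another thickness in the same range.
- jar: Clear specimen jar with a white cap, 48 mm across, 58 mm high; stays where it is. Origin: centre of its underside.
- dropper_a: Amber dropper bottle with rubber bulb, 34 mm across, 88 mm high, on a round wooden coaster; stays. Origin: centre of its underside.
- dropper_b: Clear dropper bottle, 28 mm across, 80 mm high, on the coaster; stays. Origin: centre of its underside.
- dropper_c: Clear dropper bottle, 28 mm across, 76 mm high, on the coaster; stays. Origin: centre of its underside.
- mouse: Black computer mouse, 100 x 60 x 30 mm; stays. Origin: centre of its underside.
- marker: Black marker pen lying on the bench, 114 mm long, 10 mm thick; stays. Origin: under the middle of its barrel.
Mind the look-alikes: they are no part of the job. What is shaped like the mailer1 but blue or green is not meant.

How it is judged:
By the outcome, as a careful person would: the job done as asked, in the order asked, and still so for the second after the job is handed in, with the robot touching nothing.
It also fails if it takes over 70 s, if anything falls off the work surface, if the arm or the gripper's body presses on something with over 40 N, if the wrist force passes 120 N, or if a joint passes its speed limit or range.

ROBOT

A 6-joint arm with a two-finger parallel gripper is mounted at the origin on the work surface. World frame = base frame: x ahead of the robot, y to its left, z up, the work surface at z = 0. Lengths are in m, angles in rad, forces in N, time in s.
With the tool pointing down it reaches from about 0.35 to 0.85 m from the base axis. Payload 8.1 kg.
Tool frame: the origin (TCP) lies at the very end of the fingers, on their centre line; the grasp point (between the pads) lies 19 mm behind it; z points along the fingers, y is the line along which they close (so a half turn about z gives the same grasp; the last joint's range is limited). The gripper opens to 93 mm and grips with 3 to 60 N. Pads are 15 mm wide; open, the fingers measure 128 mm over their backs; the gripper's body (75 mm by 188 mm) begins 65 mm behind the grasp point.
Start: joints at [-1.38, 0.13, 1.488, -0, 1.523, -0.085], TCP at [0.163, -0.577, 0.219] pointing down, gripper open.
Joint ranges: [-2.96, 2.96], [-0.89, 2.26], [0.02, 2.5], [-1.34, 4.48], [0, 2.73], [-2.66, 2.66]. Speed limits (rad/s): [2.39, 2.39, 2.79, 3.14, 3.14, 3.14].

INTERFACE

Orientations are given as a rotation vector (axis times angle).
In Python, from plant import monitor, eyes, ticket gives the robot as it stands.
- The arm moves only by the tool arm_command, never from a script. Its argument "deltas" is a list that holds one entry, the list of rows, each a list of 6 numbers: the shift along the world's x, y, z in cm, then the turn, a rotation vector about the world's x, y, z in degrees. In form: [[[tx, ty, tz, rx, ry, rz], ...]]. A call has 1 to 12 rows; each row shifts and turns the commanded pose from where the row before left it; what a row does not reach is not made up. A row lasts 1/12 s, in which the tool goes at most 41.7 mm and 7.16 degrees, less where a joint would pass 70% of its speed; a pose out of reach is approached as far as the arm can. A call is refused whole if a number of a shift passes 4.17 or a number of a turn 7.16, either way. A call with a gripper value outside its range is refused whole. "gripper" is the opening, from -1 (shut) to 1 (fully open), set as the call begins (left out, the last holds). The fingers move at their own pace and stop on an object; "squeeze" is the grip in N (left out, the last holds). Time passes only in rows, so rows that do not move let the fingers close. It gives the time, the measured TCP pose, the force, the opening and the grip force at its end, in the units of the state.
- monitor.read_state(): the state, without advancing time (a new reading comes with each control period).
- eyes.read_camera(name): name is "scene" or "side" or "wrist"; returns the picture (384x512x3 uint8, blue, green, red); there is no depth.
- eyes.camera_model(name): a dict with "fx", "fy", "cx", "cy" (pixels), "k1" (the pictures are not rectified: a ray, as slopes to the right and down, at radius r is drawn at 1 + k1 r^2 times it, then the intrinsics apply), "rvec" (rotation vector, rad) and "tvec" (3), from world to camera coordinates, as OpenCV has them. Camera axes: x right, y down, z forward; pixel columns grow to the right and rows downward; lengths in m; the calibration is good to about 2 mm. A picture is of the moment at which its call begins: read the wrist's pose just before it. camera_model takes no time and is no camera call; for the wrist camera it gives the pose at the moment of the call.
- ticket.close_job(): hands the job in; it is judged then, once.
The state is a dict: "t": time; "q": joint angles; "dq": joint speeds; "joint_torque": joint torques, N m; "tool_pos": TCP position; "orientation": TCP orientation; "force": force on the tool from outside, world axes, zero at the start; "wrist_torque": the same for the moment, N m; "opening": finger opening in m; "gripper_force": force on a finger pad.
Only numpy, scipy, OpenCV 4.12 (cv2) and the standard library are available. Lean on these libraries where they do the work, as an engineer would, in place of code of your own. Each camera call takes 0.05 s, during which the arm holds its last target. There are 200 camera calls.

## Working session

There is one attempt and no reset: what is moved stays moved. The work goes in short steps, Python scripts to look and compute and a tool call to move; the robot and the scene stay as the last step left them, time stands still between calls to the robot, and variables do not carry over. Pictures are saved under pics/ and viewed, at most 10 in all, crops included, and the job is handed in when it is done.

Besides the shell and the picture viewer there is one more tool, called after ">>>" by a JSON object that holds its "fn" and its "kwargs". arm_command: Moves the arm, as the interface text tells. Its arguments: {"type":"object","properties":{"deltas":{"type":"array"},"gripper":{"type":"number"},"squeeze":{"type":"number"}},"required":["deltas"]}

```bash
ls; mkdir -p pics
cat > h.py <<'E'
import numpy as np, cv2
from plant import monitor, eyes, ticket
def ray(name,uv,m=None):
    m=m or eyes.camera_model(name)
    d=np.array([(uv[0]-m['cx'])/m['fx'],(uv[1]-m['cy'])/m['fy']])
    s=d.copy()
    for _ in range(20): s=d/(1+m['k1']*(s@s))
    R=cv2.Rodrigues(np.array(m['rvec'],float))[0]; t=np.array(m['tvec'],float).ravel()
    return -R.T@t, R.T@np.array([s[0],s[1],1.])
def onz(name,uv,z,m=None):
    c,d=ray(name,uv,m); return c+d*(z-c[2])/d[2]
def tri(r1,r2):
    (c1,d1),(c2,d2)=r1,r2
    a=np.linalg.lstsq(np.stack([d1,-d2],1),c2-c1,rcond=None)[0]
    p,q=c1+d1*a[0],c2+d2*a[1]; return (p+q)/2,np.linalg.norm(p-q)
def proj(name,p,m=None):
    m=m or eyes.camera_model(name)
    R=cv2.Rodrigues(np.array(m['rvec'],float))[0]; c=R@np.array(p,float)+np.array(m['tvec'],float).ravel()
    s=c[:2]/c[2]; s=s*(1+m['k1']*(s@s)); return np.array([s[0]*m['fx']+m['cx'],s[1]*m['fy']+m['cy']])
E
python3 - <<'E'
from h import *
np.set_printoptions(precision=4,suppress=True)
for n in("scene","side","wrist"):
    m=eyes.camera_model(n); im=eyes.read_camera(n); cv2.imwrite(f"pics/{n}0.png",im)
    print(n,m['fx'],m['k1'],ray(n,(256,192),m))
    np.save(f"pics/{n}0_m.npy",m,allow_pickle=True)
a=[cv2.imread(f"pics/{n}0.png") for n in("scene","side")]
for n,i in zip(("scene","side"),a): cv2.imwrite(f"pics/{n}0b.png",cv2.resize(i,(800,600),interpolation=cv2.INTER_CUBIC))
print(monitor.read_state())
E
```

```text
pics
scene 442.8765553770488 -0.1657846866056834 (array([ 1.1048, -0.8808,  0.9861]), array([-0.4191,  0.6442, -0.64  ]))
side 479.310423814011 -0.014121576078392359 (array([-0.02  ,  0.8685,  0.9302]), array([ 0.4229, -0.6289, -0.6527]))
wrist 283.83509351937954 -0.07292169661157892 (array([ 0.2292, -0.5579,  0.3829]), array([-0.2432, -0.0678, -0.9676]))
{'t': 0.15, 'q': array([-1.3804,  0.131 ,  1.4891, -0.    ,  1.523 , -0.0854]), 'dq': array([ 0.0016, -0.0019, -0.0025,  0.0012, -0.0003,  0.0002]), 'joint_torque': array([  0.0009, -56.0475, -49.2336,   0.0767,   0.0305,  -0.0001]), 'tool_pos': array([ 0.1633, -0.5769,  0.2178]), 'orientation': array([-3.1103, -0.4317,  0.0001]), 'force': array([-0.4494, -0.182 ,  0.2601]), 'wrist_torque': array([0.0226, 0.0065, 0.031 ]), 'gripper_force': 0.0, 'opening': 0.09317904248440856}
```

View pics/scene0b.png

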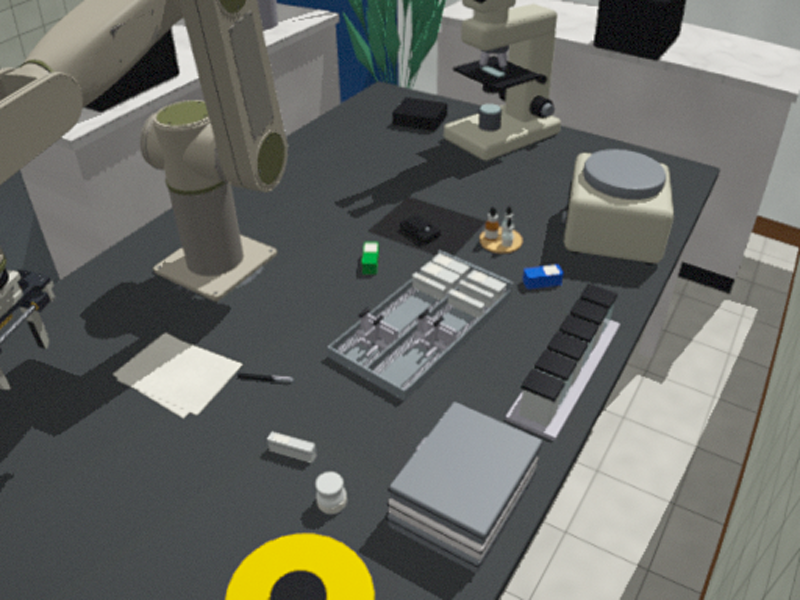

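View pics/side0b.png

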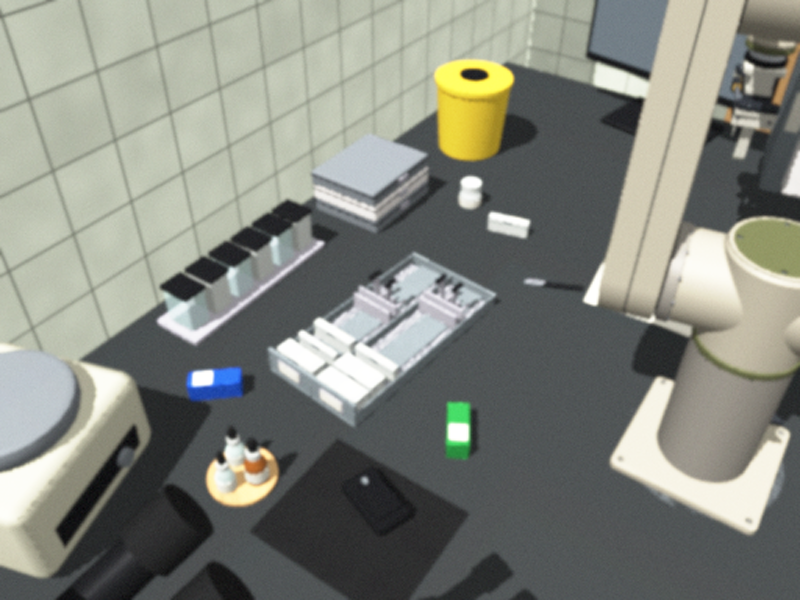

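Run:
```python
from h import *
np.set_printoptions(precision=4,suppress=True)
S=[(330,348),(403,395),(512,283),(440,253)];D=[(495,295),(415,255),(270,352),(353,418)]
P=[]
for s,d in zip(S,D):
    p,e=tri(ray("scene",np.array(s)*.64),ray("side",np.array(d)*.64)); print(p,e);P.append(p)
print(np.mean(P,0))
sc={}
for n,c in(("scene",(186,286)),("side",(325,143))):
    im=cv2.imread(f"pics/{n}0.png"); m=(im.min(2)>120).astype(np.uint8)
    k,l,st,ce=cv2.connectedComponentsWithStats(m)
    i=l[c[1],c[0]]; print(n,im[c[1],c[0]],st[i],ce[i]); sc[n]=ce[i]
    cnt=cv2.findContours((l==i).astype(np.uint8),0,1)[0][0]; print(cv2.convexHull(cnt)[:,0].tolist())
print(tri(ray("scene",sc["scene"]),ray("side",sc["side"])))
```

```text
[ 0.4319 -0.1152  0.0243] 0.007778150549533409
[ 0.6246 -0.1405  0.019 ] 0.002135656469846236
[0.6631 0.2468 0.0402] 0.005275151225979047
[0.4659 0.2753 0.0302] 0.0023685860631592268
[0.5464 0.0666 0.0284]
scene [117 120 117] [     0      0    512    384 150194] [230.6124 188.9584]
[[456, 382], [455, 383]]
side [192 195 191] [312 135  28  18 356] [324.9888 143.3989]
[[317, 135], [331, 138], [335, 139], [338, 140], [339, 141], [339, 143], [337, 151], [336, 152], [333, 152], [315, 148], [313, 147], [312, 146], [312, 137], [314, 135]]
(array([ 0.462 , -0.1064,  0.1753]), np.float64(0.08660156545744403))
```

Run:
```python
from h import *
np.set_printoptions(precision=4,suppress=True)
print(onz("side",(325,143.4),0.02),onz("scene",(186,286),0.02))
print([onz("scene",np.array(p)*.64,.034)[:2] for p in((269,434),(315,450))])
m=eyes.camera_model("wrist");st=monitor.read_state();R=cv2.Rodrigues(np.array(m['rvec'],float))[0]
T=cv2.Rodrigues(st['orientation'])[0]
print("cam in tool",T.T@(-R.T@np.ravel(m['tvec'])-st['tool_pos']),"cam axes in tool\n",(R@T).T,"\nT",T)
```

```text
[ 0.5211 -0.3433  0.02  ] [ 0.524  -0.3493  0.02  ]
[array([ 0.4818, -0.3554]), array([ 0.5724, -0.3396])]
cam in tool [ 0.0685 -0.0005 -0.1652] cam axes in tool
 [[-0.0007 -0.9688 -0.2479]
 [ 1.     -0.0007 -0.    ]
 [-0.0002 -0.2479  0.9688]] 
T [[ 0.9622  0.2723 -0.0003]
 [ 0.2723 -0.9622  0.0015]
 [ 0.0001 -0.0015 -1.    ]]
```

>>> {"fn": "arm_command", "kwargs": {"deltas": [[[3,1.93,0,0,0,-0.5],[3,1.93,0,0,0,-0.5],[3,1.93,0,0,0,-0.5],[3,1.93,0,0,0,-0.5],[3,1.93,0,0,0,-0.5],[3,1.93,0,0,0,-0.5],[3,1.93,0,0,0,-0.5],[3,1.93,0,0,0,-0.5],[3,1.93,0,0,0,-0.5],[3,1.93,0,0,0,-0.5],[3,1.93,0,0,0,-0.5],[2.9,1.87,0,0,0,-0.3]]]}}

```text
t: 1.15
tool_pos: [0.5237, -0.3448, 0.2183]
orientation: [-3.129, -0.273, 0.001]
force: [-0.3, -0.2, -0.3]
opening: 0.0929
gripper_force: 0.0
```

```bash
cat >> h.py <<'E'
def snap(tag,k=1):
    m=eyes.camera_model("wrist"); st=monitor.read_state(); im=eyes.read_camera("wrist")
    cv2.imwrite(f"pics/{tag}.png",im); np.save(f"pics/{tag}.npy",m,allow_pickle=True)
    return im,m,st
def load(tag): return cv2.imread(f"pics/{tag}.png"),np.load(f"pics/{tag}.npy",allow_pickle=True).item()
np.set_printoptions(precision=4,suppress=True)
E
python3 - <<'E'
from h import *
im,m,st=snap("w1"); print(st['t'],st['tool_pos'],st['orientation'],st['dq'])
E
```

```text
1.15 [ 0.5237 -0.3448  0.2183] [-3.1293 -0.2734  0.0006] [ 0.631   0.4274 -0.4851 -0.0043  0.0513  0.6851]
```

View pics/w1.png

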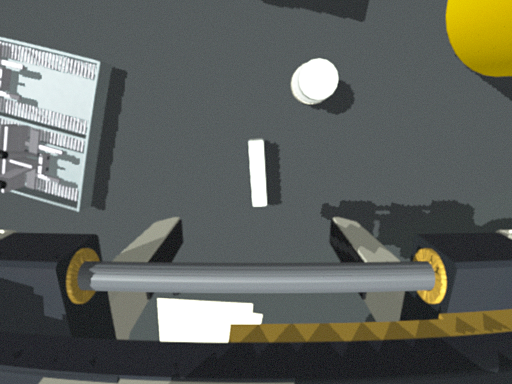

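Run:
```python
from h import *
im,m,st=snap("w2"); print(st['dq'],st['tool_pos'])
g=(im.min(2)>150).astype(np.uint8); k,l,s,c=cv2.connectedComponentsWithStats(g)
i=[j for j in range(1,k) if abs(c[j][0]-258)<40 and abs(c[j][1]-173)<40 and s[j][4]>300]
print(s[i],c[i])
cnt=cv2.findContours((l==i[0]).astype(np.uint8),0,1)[0][0]; r=cv2.minAreaRect(cnt); b=cv2.boxPoints(r); print(r,b)
P=np.array([onz("wrist",p,.034,m) for p in b]); print(P, P.mean(0),[np.linalg.norm(P[j]-P[j-1]) for j in range(4)])
P0=c[i[0]]
print("tri side",tri(ray("side",(325.5,140)),ray("wrist",P0,m)))
# side view: top-face mask
sd=cv2.imread("pics/side0.png"); print(sd[132:156,325].tolist())
```

```text
[-0.0559 -0.0256  0.0325 -0.0014 -0.0102 -0.125 ] [ 0.5281 -0.3408  0.218 ]
[[ 251  143   19   68 1049]] [[259.9781 176.7426]]
((260.04302978515625, 176.70953369140625), (67.42174530029297, 15.789210319519043), 86.53176879882812) [[250.1236 143.538 ]
 [265.8839 142.5828]
 [269.9625 209.8811]
 [254.2022 210.8362]]
[[ 0.5651 -0.3261  0.034 ]
 [ 0.5696 -0.3449  0.034 ]
 [ 0.4859 -0.3659  0.034 ]
 [ 0.481  -0.3461  0.034 ]] [ 0.5254 -0.3458  0.034 ] [np.float64(0.08642385803336756), np.float64(0.019272906452636317), np.float64(0.08635340739610858), np.float64(0.020416656928230397)]
tri side (array([ 0.5242, -0.3465,  0.0303]), np.float64(0.0036814026502929426))
[[82, 80, 75], [82, 81, 76], [79, 77, 73], [81, 79, 75], [91, 90, 85], [148, 152, 148], [227, 230, 227], [252, 253, 252], [254, 254, 254], [250, 251, 251], [223, 226, 222], [192, 195, 191], [207, 212, 207], [222, 227, 225], [224, 228, 226], [224, 229, 227], [223, 227, 225], [202, 207, 204], [152, 151, 150], [96, 94, 91], [84, 82, 78], [86, 84, 79], [84, 82, 79], [83, 82, 79]]
```

>>> {"fn": "arm_command", "kwargs": {"deltas": [[[0,0,0,0,0,1.9],[0,0,-2,0,0,1.8],[0,0,-4,0,0,0],[0,0,-4,0,0,0],[0,0,-2,0,0,0],[0,0,0,0,0,0],[0,0,0,0,0,0],[0,0,0,0,0,0]]], "gripper": 0.0}}

```text
t: 1.92
tool_pos: [0.5232, -0.3474, 0.1008]
orientation: [3.117, 0.374, 0.003]
force: [0.6, 0.8, 0.4]
opening: 0.0476
gripper_force: 0.0
```

Run:
```python
from h import *
im,m,st=snap("w3"); print(st['dq'],st['tool_pos'],st['orientation'],st['opening'])
g=(im.min(2)>150).astype(np.uint8); k,l,s,c=cv2.connectedComponentsWithStats(g)
for j in range(1,k):
    if s[j][4]>800:
        cnt=cv2.findContours((l==j).astype(np.uint8),0,1)[0][0]; b=cv2.boxPoints(cv2.minAreaRect(cnt))
        P=np.array([onz("wrist",p,.034,m) for p in b]); print(s[j],c[j],P.mean(0),P.tolist())
```

```text
[ 0.0031 -0.0203 -0.0244 -0.0002 -0.0053  0.0013] [ 0.5232 -0.3474  0.1008] [3.1174 0.374  0.0027] 0.04755001516360871
[   0   10   33  224 3154] [10.0342 86.3488] [ 0.5353 -0.1305  0.034 ] [[0.6290760896149267, -0.10994093429605609, 0.034], [0.6330090593691008, -0.13920481059533554, 0.034], [0.4439699917278686, -0.15300913901904625, 0.03400000000000003], [0.43509334913523806, -0.11980898729214448, 0.034]]
[ 312   30   79   72 4282] [351.2394  66.1478] [ 0.6458 -0.3931  0.034 ] [[0.6427251906467312, -0.35226341764105495, 0.033999999999999975], [0.6832937496149848, -0.4000231492150827, 0.034], [0.6497627941840977, -0.43465777101936576, 0.034], [0.6073883854591149, -0.38534482048615015, 0.034]]
[ 244  147   23   99 2221] [255.0788 195.3791] [ 0.5254 -0.3457  0.034 ] [[0.565366041361843, -0.3267982466627838, 0.034], [0.5695825823889588, -0.344184388108566, 0.034], [0.48570334172042795, -0.3653492265452117, 0.034], [0.4811038249596332, -0.34633318395280444, 0.034]]
[ 168  273  184   19 2804] [260.1341 281.9105] [ 0.4472 -0.3691  0.034 ] [[0.436689543681541, -0.2844768682807806, 0.034], [0.47631616050700754, -0.44902787300521363, 0.034], [0.4580304120789723, -0.4554332356626578, 0.034], [0.4176044910452017, -0.2873102519547103, 0.034]]
```

>>> {"fn": "arm_command", "kwargs": {"deltas": [[[0.2,0.2,-1.5,0,0,0],[0,0,-2.5,0,0,0],[0,0,-2.5,0,0,0],[0,0,-1.5,0,0,0],[0,0,-1,0,0,0],[0,0,-0.3,0,0,0],[0,0,0,0,0,0],[0,0,0,0,0,0]]]}}

```text
t: 2.63
tool_pos: [0.5256, -0.3453, 0.0077]
orientation: [3.117, 0.374, 0.003]
force: [0.9, -1.0, -0.0]
opening: 0.0462
gripper_force: 0.0
```

>>> {"fn": "arm_command", "kwargs": {"deltas": [[[0,0,0,0,0,0],[0,0,0,0,0,0],[0,0,0,0,0,0],[0,0,0,0,0,0],[0,0,0,0,0,0],[0,0,0,0,0,0]]], "gripper": -1, "squeeze": 15}}

```text
t: 3.13
tool_pos: [0.5246, -0.3445, 0.006]
orientation: [3.119, 0.375, 0.001]
force: [0.1, 0.2, 1.7]
opening: 0.0178
gripper_force: 15.0
```

>>> {"fn": "arm_command", "kwargs": {"deltas": [[[0,0,3,0,0,0],[-0.7,1.5,3.5,0,0,-1.6],[-0.8,2.5,3,0,0,-1.8],[-0.8,3,2.5,0,0,-2],[-0.8,3.5,2.5,0,0,-2],[-0.8,3.5,2.5,0,0,-2],[-0.8,3.5,2,0,0,-2],[-0.8,3.5,2,0,0,-2],[-0.8,3.5,0,0,0,-2],[-0.8,3.5,0,0,0,-2],[-0.8,3.5,0,0,0,-1],[-0.8,3,0,0,0,-0.7]]]}}

```text
t: 4.13
tool_pos: [0.4374, -0.0007, 0.2133]
orientation: [-3.138, 0.149, -0.001]
force: [1.5, -0.2, -1.4]
opening: 0.0178
gripper_force: 15.0
```

>>> {"fn": "arm_command", "kwargs": {"deltas": [[[0,2.5,0,0,0,0],[0,1.5,0,0,0,0],[0,0.5,0,0,0,0],[0,0,0,0,0,0],[0,0,0,0,0,0],[0,0,0,0,0,0]]]}}

```text
t: 4.63
tool_pos: [0.4383, 0.0414, 0.2132]
orientation: [3.138, -0.149, -0.0]
force: [-0.0, -0.0, -0.3]
opening: 0.0173
gripper_force: 15.0
```

Run:
```python
from h import *
im,m,st=snap("w4"); print(st['dq'],st['tool_pos'],st['orientation'],st['opening'])
cv2.imwrite("pics/w4b.png",cv2.resize(im,(800,600),interpolation=cv2.INTER_CUBIC))
```

```text
[-0.0082  0.0007 -0.0003  0.0032  0.0006  0.0052] [0.4383 0.0414 0.2132] [ 3.1376 -0.1492 -0.0003] 0.017333605464538333
```

View pics/w4b.png

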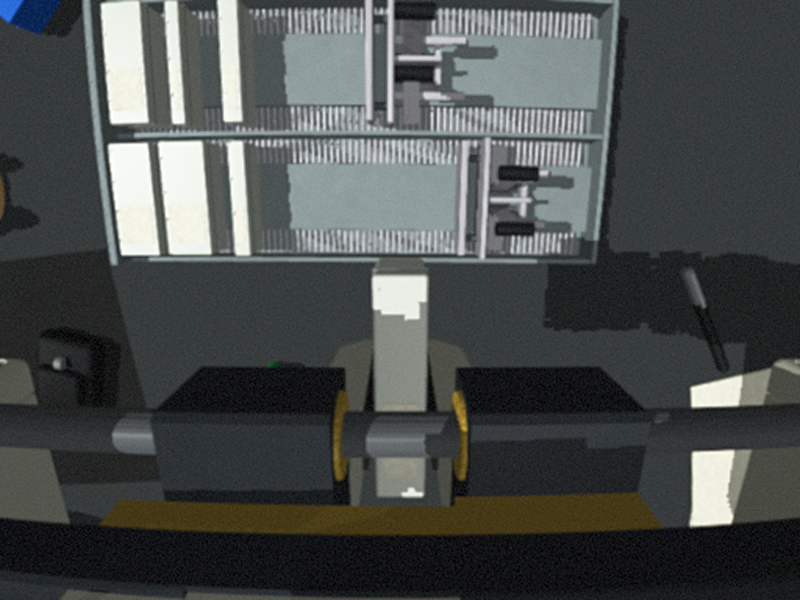

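Run:
```python
from h import *
im,m=load("w4")
def P(u,v,z): return onz("wrist",(u*.64,v*.64),z,m)
for n,u,v,z in [("nearwall L",150,260,.028),("nearwall R",540,262,.028),("div L",112,134,.028),("div R",600,137,.028),("cornerNY near",597,262,.028),("NY far",620,3,.028),("PY near out",115,264,.048),("PY far out",86,5,.048),("far wall",610,2,.028),
 ("bar far",518,173,.085),("bar near",515,229,.085),("backplate top n",483,257,.05),("backplate top f",487,139,.05),("pplate n",461,252,.045),("pplate f",464,140,.045),("m3 n right",247,255,.046),("m3 f right",243,141,.046),("m3 left f",229,141,.046),("m3 left n",236,255,.046),("m1 n",120,255,.046),("m1 f",109,144,.046)]:
    print(n,P(u,v,z))
```

```text
nearwall L [0.4684 0.2441 0.028 ]
nearwall R [ 0.4359 -0.0714  0.028 ]
div L [0.5691 0.2537 0.028 ]
div R [ 0.5287 -0.1206  0.028 ]
cornerNY near [ 0.4316 -0.1183  0.028 ]
NY far [ 0.6234 -0.1379  0.028 ]
PY near out [0.4704 0.2616 0.048 ]
PY far out [0.6559 0.2436 0.048 ]
far wall [ 0.6244 -0.1303  0.028 ]
bar far [ 0.5068 -0.0412  0.085 ]
bar near [ 0.471  -0.0378  0.085 ]
backplate top n [ 0.4481 -0.0218  0.05  ]
backplate top f [ 0.5323 -0.0293  0.05  ]
pplate n [ 0.4526 -0.0062  0.045 ]
pplate f [ 0.5334 -0.0137  0.045 ]
m3 n right [0.4663 0.156  0.046 ]
m3 f right [0.5487 0.1449 0.046 ]
m3 left f [0.5499 0.1551 0.046 ]
m3 left n [0.4671 0.1645 0.046 ]
m1 n [0.4767 0.257  0.046 ]
m1 f [0.5592 0.2464 0.046 ]
```

>>> {"fn": "arm_command", "kwargs": {"deltas": [[[1.3,1.3,0,0,0,-0.5],[1.5,1.5,-1.5,0,0,0],[1.5,1.5,-3,0,0,0],[1.2,1.2,-3.5,0,0,0],[1,0.8,-3,0,0,0],[0,0,-2,0,0,0],[0,0,0,0,0,0],[0,0,0,0,0,0],[0,0,0,0,0,0]]]}}

```text
t: 5.43
tool_pos: [0.5041, 0.1047, 0.0847]
orientation: [-3.137, 0.163, -0.002]
force: [-0.0, -0.7, -0.8]
opening: 0.0182
gripper_force: 15.0
```

Run:
```python
from h import *
im,m,st=snap("w5"); print(st['dq'],st['tool_pos'],st['orientation'],st['opening'])
cv2.imwrite("pics/w5b.png",cv2.resize(im,(800,600),interpolation=cv2.INTER_CUBIC))
```

```text
[ 0.004  -0.0245 -0.0155  0.0024 -0.0034  0.0027] [0.5041 0.1047 0.0847] [-3.1372  0.1633 -0.0023] 0.018158612565084782
```

View pics/w5b.png

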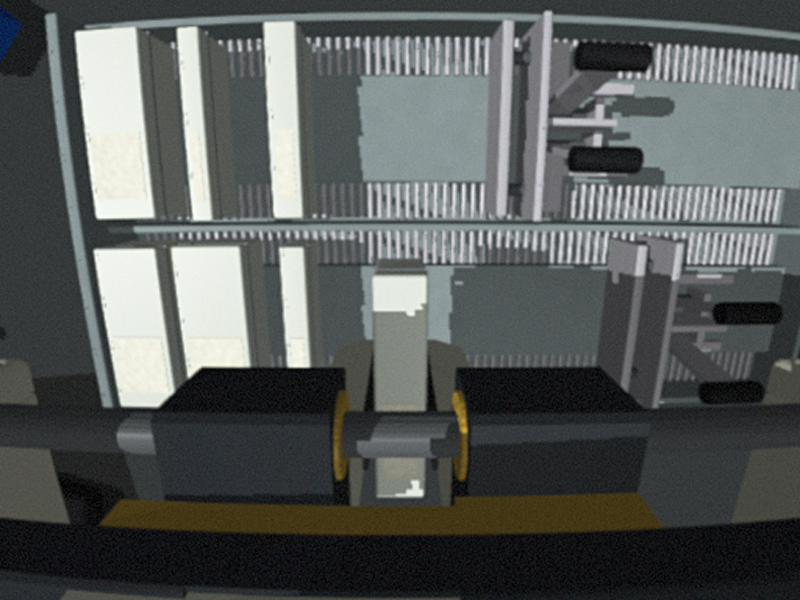

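Run:
```python
from h import *
_,a=load("w4");_,b=load("w5")
for n,p,q in [("bar far",(518,173),(747,313)),("bar near",(515,229),(731,392)),("m3 fr top right",(243,141),(303,247)),("m3 fr left",(229,141),(281,247)),("m2 fr",(203,141),(241,247)),("m2 fl",(160,143),(172,247)),("m1 fl",(109,144),(95,250)),("m1 fr",(150,142),(157,249)),("back plate far top",(487,139),(667,245)),("pp far",(464,140),(630,245))]:
    print(n,tri(ray("wrist",np.array(p)*.64,a),ray("wrist",np.array(q)*.64,b)), onz("wrist",np.array(q)*.64,.085 if "bar" in n else .046,b))
for u in((373,275),(427,273)): print(onz("wrist",np.array(u)*.64,.0847+.028,b))
for u,z in(((137,230),.028),((770,230),.028),((150,257),.012),((600,265),.012)): print(onz("wrist",np.array(u)*.64,z,b))
```

```text
bar far (array([ 0.5068, -0.0427,  0.079 ]), np.float64(0.00016416592045784346)) [ 0.509  -0.0377  0.085 ]
bar near (array([ 0.4702, -0.0394,  0.0785]), np.float64(0.00011525629385994992)) [ 0.474  -0.0342  0.085 ]
m3 fr top right (array([0.549 , 0.1458, 0.0438]), np.float64(0.0004195648464743195)) [0.5491 0.1455 0.046 ]
m3 fr left (array([0.5501, 0.156 , 0.0442]), np.float64(0.00045543670008148837)) [0.5502 0.1557 0.046 ]
m2 fr (array([0.5523, 0.1746, 0.0455]), np.float64(0.0001455624743536106)) [0.5523 0.1745 0.046 ]
m2 fl (array([0.5556, 0.21  , 0.0407]), np.float64(0.0007348818169647067)) [0.556  0.2076 0.046 ]
m1 fl (array([0.5591, 0.2461, 0.0465]), np.float64(2.33230783400781e-05)) [0.5591 0.2465 0.046 ]
m1 fr (array([0.5561, 0.2133, 0.0486]), np.float64(0.0006305800722657508)) [0.5559 0.2151 0.046 ]
back plate far top (array([ 0.5322, -0.0309,  0.038 ]), np.float64(0.002499892325792453)) [ 0.5327 -0.0253  0.046 ]
pp far (array([ 0.5332, -0.0145,  0.0331]), np.float64(0.00288347659769752)) [ 0.5345 -0.007   0.046 ]
[0.5454 0.1093 0.1127]
[0.5443 0.0922 0.1127]
[0.5654 0.2339 0.028 ]
[ 0.532 -0.094  0.028]
[0.5494 0.2397 0.012 ]
[ 0.5187 -0.0075  0.012 ]
```

>>> {"fn": "arm_command", "kwargs": {"deltas": [[[0,0,-1.5,0,0,0],[0,0,-2,0,0,0],[0,0,-1.5,0,0,0],[0,0,-0.8,0,0,0],[0,0,-0.5,0,0,0],[0,0,-0.2,0,0,0],[0,0,0,0,0,0],[0,0,0,0,0,0]]]}}

```text
t: 6.15
tool_pos: [0.5041, 0.1054, 0.0194]
orientation: [-3.137, 0.162, -0.003]
force: [0.1, -0.7, -0.5]
opening: 0.0181
gripper_force: 15.0
```

>>> {"fn": "arm_command", "kwargs": {"deltas": [[[0,0,-0.1,0,0,0],[0,0,0,0,0,0],[0,0,0,0,0,0]]]}}

```text
t: 6.4
tool_pos: [0.5039, 0.1054, 0.018]
orientation: [-3.137, 0.162, -0.002]
force: [0.4, 0.1, 1.8]
opening: 0.0182
gripper_force: 15.0
```

>>> {"fn": "arm_command", "kwargs": {"deltas": [[[0,0,0,0,0,0],[0,0,0,0,0,0],[0,0,0,0,0,0],[0,0,0,0,0,0],[0,0,1,0,0,0],[0,0,2,0,0,0],[0,0,3,0,0,0],[0,0,3,0,0,0],[0,0,3,0,0,0],[0,0,0,0,0,0]]], "gripper": -0.4}}

```text
t: 7.23
tool_pos: [0.5073, 0.1058, 0.1452]
orientation: [-3.136, 0.161, -0.017]
force: [0.5, -0.4, 1.2]
opening: 0.0276
gripper_force: 0.0
```

>>> {"fn": "arm_command", "kwargs": {"deltas": [[[0,0,0,0,0,7],[-0.2,-1.2,0,0,0,7],[-0.2,-1.4,0,0,0,7],[-0.2,-1.4,0,0,0,7],[-0.2,-1.4,0,0,0,7],[-0.2,-1.4,0,0,0,7],[-0.2,-1.4,0,0,0,7],[-0.2,-1.4,0,0,0,7],[-0.2,-1.4,0,0,0,7],[-0.1,-1.4,0,0,0,7],[-0.1,-1.2,0,0,0,7],[0,-1,0,0,0,7]]], "gripper": 0.5}}

```text
t: 8.23
tool_pos: [0.4849, -0.0415, 0.1376]
orientation: [2.434, 1.986, -0.0]
force: [0.5, -0.0, 0.2]
opening: 0.0698
gripper_force: 0.0
```

>>> {"fn": "arm_command", "kwargs": {"deltas": [[[0,0,0,0,0,5.9],[0,0,0,0,0,0],[0,0,0,0,0,0],[0,0,0,0,0,0]]]}}

```text
t: 8.57
tool_pos: [0.4852, -0.0404, 0.1374]
orientation: [2.338, 2.098, 0.0]
force: [0.7, -0.3, -1.2]
opening: 0.0696
gripper_force: 0.0
```

Run:
```python
from h import *
im,m,st=snap("w6"); print(st['dq'],st['tool_pos'],st['orientation'],st['opening'])
cv2.imwrite("pics/w6b.png",cv2.resize(im,(800,600),interpolation=cv2.INTER_CUBIC))
```

```text
[ 0.0037  0.0014  0.0015 -0.0014 -0.0016 -0.0107] [ 0.4852 -0.0404  0.1374] [2.3381 2.0983 0.0002] 0.06963100214455031
```

View pics/w6b.png

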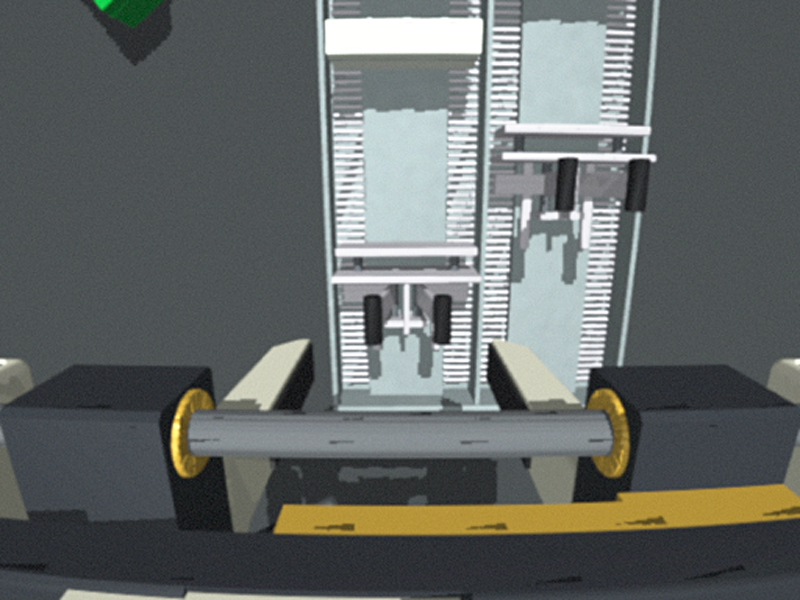

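Run:
```python
from h import *
im,m=load("w6"); e=np.array([.1045,.9945])
g=(im.max(2)<45).astype(np.uint8); k,l,s,c=cv2.connectedComponentsWithStats(g)
for u,v in((373,319),(442,319)):
    i=l[int(v*.64),int(u*.64)]; print(s[i],c[i])
    x,y,w,h=s[i][:4]
    for p in((x+w/2,y),(x+w/2,y+h),c[i]): print(onz("wrist",p,.08,m),(onz("wrist",p,.08,m)[:2]-[.492,0])@e)
for n,p in(("plate front top n",(337,243)),("f",(476,243)),("back rear top",(332,281)),("f",(480,281)),("newm front",(327,57)),("f",(480,57)),("wall n inner",(332,200)),("wall div inner",(481,200))):
    q=onz("wrist",np.array(p)*.64,{"p":.045,"b":.05,"n":.046,"f":.046,"w":.028}[n[0]],m); print(n,q,(q[:2]-[.492,0])@e)
```

```text
[     0      0    512    384 191001] [255.9963 188.9875]
[0.5016 0.1108 0.08  ] 0.11119571202296642
[ 0.4643 -0.2323  0.08  ] -0.23390804376237498
[ 0.4866 -0.0272  0.08  ] -0.027574090364882026
[     0      0    512    384 191001] [255.9963 188.9875]
[0.5016 0.1108 0.08  ] 0.11119571202296642
[ 0.4643 -0.2323  0.08  ] -0.23390804376237498
[ 0.4866 -0.0272  0.08  ] -0.027574090364882026
plate front top n [ 0.4527 -0.0007  0.045 ] -0.004777250669372231
f [ 0.533  -0.0093  0.046 ] -0.004961899132197276
back rear top [ 0.4474 -0.0218  0.05  ] -0.026323337057279985
f [ 0.5339 -0.0321  0.046 ] -0.027554464249042634
newm front [0.4611 0.0995 0.046 ] 0.09571528677396293
f [0.5427 0.0907 0.046 ] 0.09547423870665185
wall n inner [0.4507 0.0237 0.028 ] 0.019300763392094314
wall div inner [0.5408 0.014  0.028 ] 0.018980613228300323
```

>>> {"fn": "arm_command", "kwargs": {"deltas": [[[0.3,0,0,0,0,0.2],[0.05,0,-1.5,0,0,0],[0,0,-2,0,0,0],[0,0,-2,0,0,0],[0,0,-1.4,0,0,0],[0,0,-0.7,0,0,0],[0,0,0,0,0,0],[0,0,0,0,0,0],[0,0,0,0,0,0]]]}}

```text
t: 9.37
tool_pos: [0.4896, -0.0407, 0.0625]
orientation: [2.33, 2.105, 0.002]
force: [0.7, -0.6, 0.0]
opening: 0.0698
gripper_force: 0.0
```

>>> {"fn": "arm_command", "kwargs": {"deltas": [[[0,0,0,0,0,0],[0,0,0,0,0,0],[0,0,0,0,0,0],[0,0,0,0,0,0],[0,0,0,0,0,0],[0,0,0,0,0,0],[0,0,0,0,0,0],[0,0,0,0,0,0],[0,0,0,0,0,0],[0,0,0,0,0,0],[0,0,0,0,0,0]]], "gripper": -1, "squeeze": 25}}

```text
t: 10.28
tool_pos: [0.4891, -0.0408, 0.0628]
orientation: [2.33, 2.106, 0.001]
force: [-5.2, 1.1, 13.4]
opening: 0.0239
gripper_force: 25.0
```

>>> {"fn": "arm_command", "kwargs": {"deltas": [[[-0.05,0,0.1,0,0,0],[0,0,0,0,0,0],[0,0,0,0,0,0],[0,0,0,0,0,0]]]}}

```text
t: 10.62
tool_pos: [0.489, -0.0408, 0.0629]
orientation: [2.33, 2.105, 0.002]
force: [2.1, 0.4, 5.3]
opening: 0.0241
gripper_force: 25.0
```

>>> {"fn": "arm_command", "kwargs": {"deltas": [[[0,0,0.05,0,0,0],[0.02,0.2,0,0,0,0],[0.04,0.4,0,0,0,0],[0.04,0.4,0,0,0,0],[0,0,0,0,0,0],[0,0,0,0,0,0]]]}}

```text
t: 11.12
tool_pos: [0.4899, -0.0305, 0.063]
orientation: [2.33, 2.106, 0.002]
force: [4.8, 0.2, 0.1]
opening: 0.0239
gripper_force: 25.0
```

>>> {"fn": "arm_command", "kwargs": {"deltas": [[[0.1,0.4,0,0,0,0],[0.08,0.7,0,0,0,0],[0.08,0.8,0,0,0,0],[0.08,0.8,0,0,0,0],[0.08,0.8,0,0,0,0],[0.08,0.8,0,0,0,0],[0.08,0.8,0,0,0,0],[0.08,0.8,0,0,0,0],[0.08,0.6,0,0,0,0],[0.05,0.4,0,0,0,0],[0,0,0,0,0,0],[0,0,0,0,0,0]]]}}

```text
t: 12.12
tool_pos: [0.4971, 0.0394, 0.0629]
orientation: [-2.33, -2.107, -0.001]
force: [2.4, 0.9, 6.4]
opening: 0.0241
gripper_force: 25.0
```

>>> {"fn": "arm_command", "kwargs": {"deltas": [[[0.05,0.3,0.05,0,0,0],[0.03,0.3,0,0,0,0],[0.03,0.3,0,0,0,0],[0.03,0.3,0,0,0,0],[0.03,0.3,0,0,0,0],[0.03,0.3,0,0,0,0],[0.03,0.3,0,0,0,0],[0.03,0.3,0,0,0,0],[0.03,0.3,0,0,0,0],[0.03,0.3,0,0,0,0],[0.03,0.3,0,0,0,0],[0.03,0.2,0,0,0,0]]]}}

```text
t: 13.12
tool_pos: [0.5006, 0.0737, 0.063]
orientation: [-2.331, -2.106, 0.001]
force: [2.2, -1.7, -2.0]
opening: 0.024
gripper_force: 25.0
```

>>> {"fn": "arm_command", "kwargs": {"deltas": [[[0.02,0.2,0,0,0,0],[0.02,0.2,0,0,0,0],[0.02,0.2,0,0,0,0],[0.02,0.2,0,0,0,0],[0.02,0.2,0,0,0,0],[0.02,0.2,0,0,0,0],[0.02,0.2,0,0,0,0],[0.02,0.2,0,0,0,0],[0.02,0.2,0,0,0,0],[0.02,0.2,0,0,0,0]]]}}

```text
t: 13.95
tool_pos: [0.5027, 0.0935, 0.063]
orientation: [-2.331, -2.106, 0.001]
force: [3.5, -2.1, -5.4]
opening: 0.0245
gripper_force: 25.0
```

Run:
```python
from h import *
im,m,st=snap("w7"); print(st['tool_pos'],st['force'],st['opening'])
cv2.imwrite("pics/w7b.png",cv2.resize(im,(800,600),interpolation=cv2.INTER_CUBIC))
```

```text
[0.5027 0.0935 0.063 ] [ 3.5183 -2.1462 -5.4104] 0.024471564349541525
```

View pics/w7b.png

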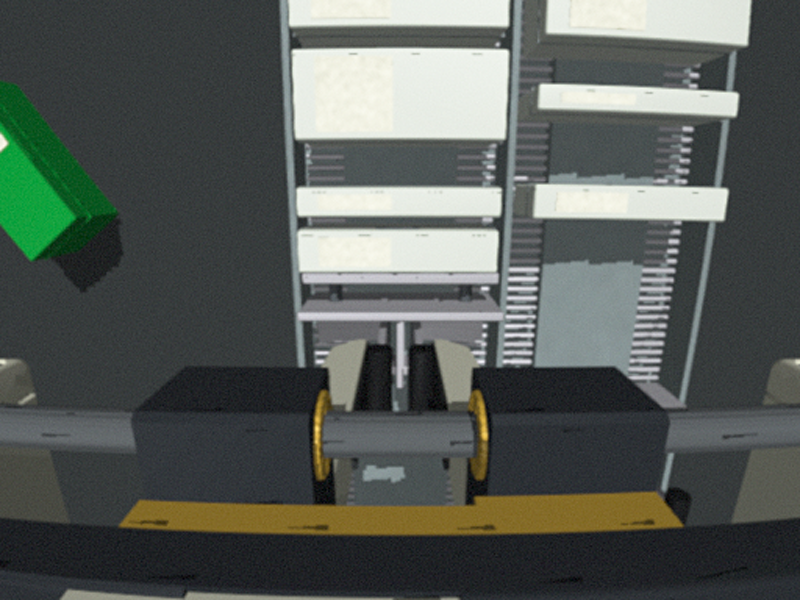

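Run:
```python
from h import *
im,m=load("w7"); e=np.array([.1045,.9945])
for v in(272,230,217,187,140,50,27):
    q=onz("wrist",np.array((400,v))*.64,.046,m); print(v,q,q[:2]@e)
q=onz("wrist",np.array((400,276))*.64,.045,m);print("plate",q[:2]@e, "L0",.492*.1045)
```

```text
272 [0.506  0.1269 0.046 ] 0.17902917623098474
230 [0.5078 0.1442 0.046 ] 0.19651255086357625
217 [0.5083 0.1495 0.046 ] 0.20177769957718725
187 [0.5095 0.1613 0.046 ] 0.2136913205342471
140 [0.5113 0.1793 0.046 ] 0.23176741665996256
50 [0.5147 0.2122 0.046 ] 0.26482513613441816
27 [0.5155 0.2204 0.046 ] 0.27303416794654883
plate 0.17711852706198913 L0 0.051413999999999994
```

>>> {"fn": "arm_command", "kwargs": {"deltas": [[[0.06,0.2,-0.05,0,0,0],[0.02,0.2,0,0,0,0],[0.02,0.2,0,0,0,0],[0.02,0.2,0,0,0,0],[0.02,0.2,0,0,0,0],[0.02,0.2,0,0,0,0],[0.02,0.2,0,0,0,0],[0.02,0.2,0,0,0,0],[0.02,0.2,0,0,0,0],[0.02,0.2,0,0,0,0],[0.02,0.2,0,0,0,0],[0.02,0.2,0,0,0,0]]]}}

```text
t: 15.0
tool_pos: [0.5053, 0.1176, 0.0629]
orientation: [-2.33, -2.106, 0.001]
force: [-5.3, -1.9, 5.1]
opening: 0.024
gripper_force: 25.0
```

>>> {"fn": "arm_command", "kwargs": {"deltas": [[[0.02,0.2,0,0,0,0],[0.01,0.1,0,0,0,0],[0.01,0.1,0,0,0,0],[0,0,0,0,0,0],[0,0,0,0,0,0]]]}}

```text
t: 15.42
tool_pos: [0.5058, 0.1217, 0.0629]
orientation: [-2.33, -2.106, 0.0]
force: [-5.0, 0.9, 4.9]
opening: 0.0246
gripper_force: 25.0
```

>>> {"fn": "arm_command", "kwargs": {"deltas": [[[-0.05,0.1,0.05,0,0,0],[0.01,0.1,0,0,0,0],[0.01,0.1,0,0,0,0],[0.01,0.1,0,0,0,0],[0,0,0,0,0,0]]]}}

```text
t: 15.83
tool_pos: [0.506, 0.1255, 0.063]
orientation: [2.331, 2.106, 0.0]
force: [1.9, -1.7, -4.1]
opening: 0.0242
gripper_force: 25.0
```

>>> {"fn": "arm_command", "kwargs": {"deltas": [[[0.01,0.1,0,0,0,0],[0.01,0.1,0,0,0,0],[0,0,0,0,0,0],[0,0,0,0,0,0]]]}}

```text
t: 16.17
tool_pos: [0.5061, 0.1272, 0.063]
orientation: [2.331, 2.106, -0.0]
force: [4.0, -3.5, -6.5]
opening: 0.0238
gripper_force: 25.0
```

>>> {"fn": "arm_command", "kwargs": {"deltas": [[[0.04,0.1,-0.05,0,0,0],[0.01,0.1,0,0,0,0],[0,0,0,0,0,0],[0,0,0,0,0,0]]]}}

```text
t: 16.5
tool_pos: [0.5064, 0.1292, 0.063]
orientation: [2.331, 2.106, -0.001]
force: [-1.5, -4.8, -0.4]
opening: 0.0243
gripper_force: 25.0
```

Run:
```python
from h import *
im,m,st=snap("w8"); p=st['tool_pos'];e=np.array([.1045,.9945]); print(p,(p[:2]-[.489,-.0408])@e,st['force'],st['force'][:2]@e)
cv2.imwrite("pics/w8b.png",cv2.resize(im[60:260,150:400],(800,640),interpolation=cv2.INTER_CUBIC)[:600])
```

```text
[0.5064 0.1292 0.063 ] 0.17089172899619595 [-1.4869 -4.7652 -0.419 ] -4.894344800456172
```

View pics/w8b.png

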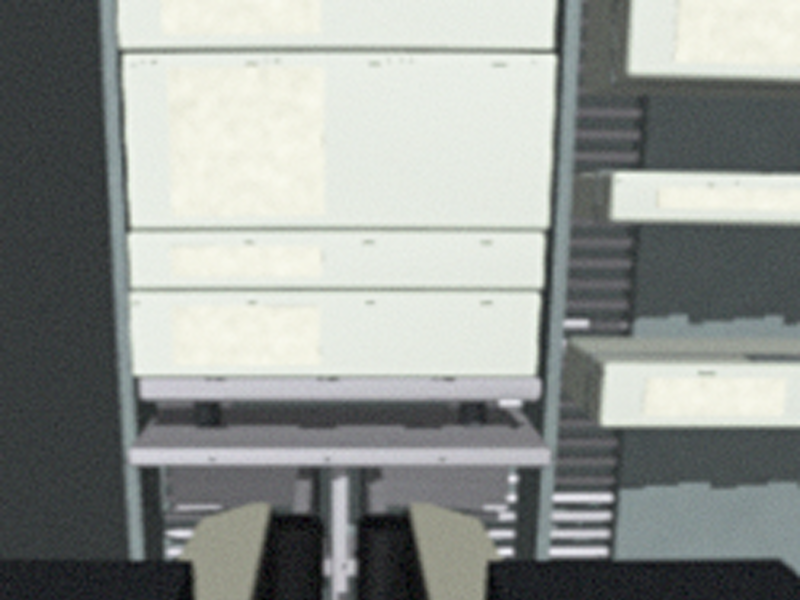

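>>> {"fn": "arm_command", "kwargs": {"deltas": [[[0.01,0.1,0,0,0,0],[0.01,0.1,0,0,0,0],[0.01,0.1,0,0,0,0],[0.01,0.05,0,0,0,0],[0,0,0,0,0,0],[0,0,0,0,0,0],[0,0,0,0,0,0]]]}}

```text
t: 17.13
tool_pos: [0.5068, 0.1323, 0.063]
orientation: [2.331, 2.106, -0.002]
force: [-2.4, -7.2, 1.2]
opening: 0.0244
gripper_force: 25.0
```

Run:
```python
from h import *
im,m,st=snap("w9"); p=st['tool_pos'];e=np.array([.1045,.9945]); print(p,(p[:2]-[.489,-.0408])@e,st['force'],st['force'][:2]@e)
# plate gap: bright stripe rows near column mid, w8 vs w9, and profile
for t in("w6","w7","w8","w9"):
    i,mm=load(t)
    if t!="w6": print(t,i[150:215,240].min(1).tolist())
```

```text
[0.5068 0.1323 0.063 ] 0.1739681408996672 [-2.3853 -7.2497  1.1724] -7.459065228948194
w7 [230, 229, 227, 228, 229, 233, 230, 230, 226, 227, 230, 235, 234, 233, 233, 234, 228, 229, 229, 230, 231, 231, 227, 199, 153, 178, 199, 195, 197, 196, 189, 126, 79, 71, 74, 82, 74, 71, 63, 63, 57, 78, 118, 125, 129, 130, 126, 125, 122, 143, 188, 207, 201, 201, 181, 132, 101, 103, 100, 100, 102, 101, 105, 100, 103]
w8 [155, 206, 229, 227, 228, 221, 220, 229, 231, 227, 231, 226, 228, 228, 229, 232, 235, 230, 231, 228, 225, 229, 228, 229, 227, 228, 224, 181, 186, 193, 196, 197, 198, 188, 157, 104, 76, 66, 62, 65, 64, 65, 73, 113, 128, 126, 126, 124, 121, 136, 178, 202, 199, 199, 186, 137, 103, 98, 102, 99, 98, 98, 99, 99, 99]
w9 [229, 227, 230, 230, 187, 148, 210, 232, 233, 229, 221, 222, 228, 231, 232, 228, 227, 229, 229, 230, 231, 234, 231, 228, 226, 228, 226, 229, 228, 228, 231, 210, 163, 176, 199, 199, 197, 195, 184, 118, 65, 61, 59, 79, 113, 123, 123, 124, 124, 132, 175, 203, 201, 204, 194, 145, 107, 102, 100, 101, 100, 100, 102, 99, 105]
```

>>> {"fn": "arm_command", "kwargs": {"deltas": [[[0.01,0.11,0,0,0,0],[0,0,0,0,0,0],[0,0,0,0,0,0],[0,0,0,0,0,0]]]}}

```text
t: 17.52
tool_pos: [0.5069, 0.1332, 0.063]
orientation: [2.331, 2.106, -0.002]
force: [-2.6, -8.5, 1.0]
opening: 0.0241
gripper_force: 25.0
```

>>> {"fn": "arm_command", "kwargs": {"deltas": [[[0,0,0,0,0,0],[0,0,0,0,0,0],[0,0,0,0,0,0]]], "gripper": -0.34}}

```text
t: 17.77
tool_pos: [0.5068, 0.1333, 0.0627]
orientation: [2.331, 2.106, -0.002]
force: [-0.8, -6.7, -1.4]
opening: 0.0309
gripper_force: 6.0
```

>>> {"fn": "arm_command", "kwargs": {"deltas": [[[0,0,0,0,0,0],[0,0,0,0,0,0],[0,0,0,0,0,0]]], "gripper": -0.24}}

```text
t: 18.02
tool_pos: [0.5066, 0.1333, 0.0625]
orientation: [2.331, 2.106, -0.002]
force: [0.3, -6.3, -3.5]
opening: 0.0354
gripper_force: 5.5
```

Holding by friction (force still ~6.5 N). Continue opening.

>>> {"fn": "arm_command", "kwargs": {"deltas": [[[0,0,0,0,0,0],[0,0,0,0,0,0],[0,0,0,0,0,0]]], "gripper": -0.14}}

```text
t: 18.27
tool_pos: [0.5064, 0.1334, 0.0622]
orientation: [-2.331, -2.106, 0.003]
force: [-0.5, -6.2, -4.6]
opening: 0.04
gripper_force: 4.9
```

>>> {"fn": "arm_command", "kwargs": {"deltas": [[[0,0,0,0,0,0],[0,0,0,0,0,0],[0,0,0,0,0,0]]], "gripper": -0.06}}

```text
t: 18.52
tool_pos: [0.5065, 0.134, 0.0622]
orientation: [-2.33, -2.106, 0.001]
force: [0.4, -3.4, -4.9]
opening: 0.0435
gripper_force: 4.4
```

Run:
```python
from h import *
im,m,st=snap("w10"); p=st['tool_pos'];e=np.array([.1045,.9945]); print(p,(p[:2]-[.489,-.0408])@e,st['force'],st['opening'],st['gripper_force'])
print(im[150:215,240].min(1).tolist())
```

```text
[0.5065 0.134  0.0622] 0.17562454585095752 [ 0.4309 -3.4148 -4.8915] 0.04351742674581725 4.358327239751816
[235, 234, 233, 231, 230, 229, 224, 176, 163, 214, 232, 229, 228, 228, 229, 227, 232, 228, 227, 226, 228, 230, 232, 233, 234, 232, 229, 228, 227, 227, 228, 230, 232, 227, 195, 166, 187, 197, 200, 193, 190, 161, 95, 58, 61, 57, 73, 121, 131, 124, 126, 133, 173, 200, 201, 202, 190, 145, 96, 77, 69, 62, 75, 112, 118]
```

>>> {"fn": "arm_command", "kwargs": {"deltas": [[[0,0,0,0,0,0],[0,0,0,0,0,0],[0,0,0,0,0,0],[0,0,0,0,0,0]]], "gripper": 0.15}}

```text
t: 18.9
tool_pos: [0.5079, 0.1345, 0.0637]
orientation: [2.33, 2.106, 0.003]
force: [0.9, -0.3, 0.2]
opening: 0.0537
gripper_force: 0.0
```

>>> {"fn": "arm_command", "kwargs": {"deltas": [[[0,0,0,0,0,0],[0,0,0,0,0,0],[0,0,0,0,0,0],[0,0,1,0,0,0],[0,0,2,0,0,0],[0,0,3,0,0,0],[0,0,3,0,0,0],[0,0,1.5,0,0,0],[0,0,0,0,0,0],[0,0,0,0,0,0]]], "gripper": 0.5}}

```text
t: 19.73
tool_pos: [0.508, 0.1341, 0.1694]
orientation: [2.33, 2.105, 0.004]
force: [-0.3, 1.0, -1.0]
opening: 0.0696
gripper_force: 0.0
```

Run:
```python
from h import *
im,m,st=snap("w11"); print(st['tool_pos'],st['force'])
cv2.imwrite("pics/w11b.png",cv2.resize(im,(800,600),interpolation=cv2.INTER_CUBIC))
```

```text
[0.508  0.1341 0.1694] [-0.2869  0.9604 -0.9992]
```

View pics/w11b.png

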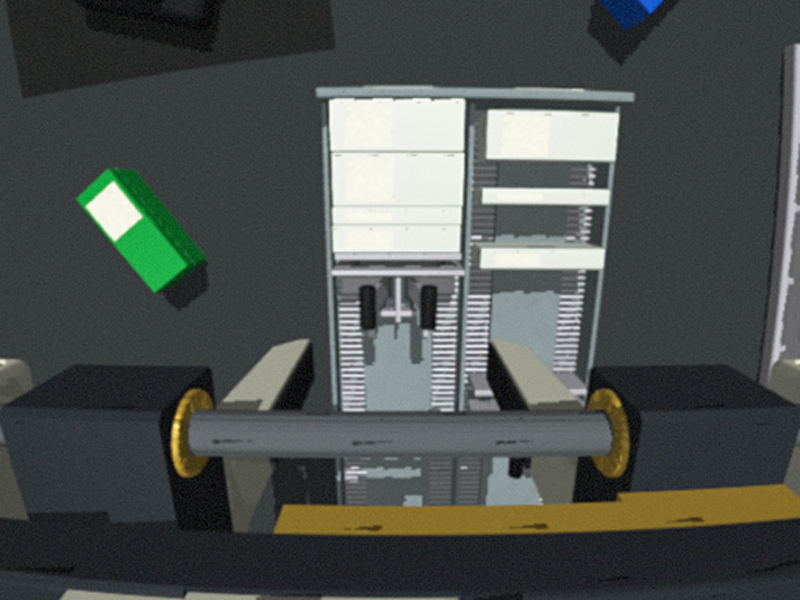

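Run:
```python
from h import *
e=np.array([.1045,.9945])
for t,a,b,y0,y1 in(("w6",373,442,300,340),("w11",368,429,292,325)):
    im,m=load(t)
    P=[]
    for u in(a,b):
        x0=int((u-20)*.64); sub=im[int(y0*.64):int(y1*.64),x0:x0+26].max(2); 
        v,x=np.where(sub<40); c=(np.median(x)+x0,np.mean((y0,y1))*.64); P.append(onz("wrist",c,.08,m)); print(t,c,len(x),sub.min())
    print(P,np.linalg.norm(P[1]-P[0]))
im,m=load("w11")
for v,z in((253,.046),(262,.045),(274,.05)): print(onz("wrist",np.array((397,v))*.64,z,m)[:2]@e)
```

```text
w6 (np.float64(242.0), np.float64(204.8)) 61 29
w6 (np.float64(286.0), np.float64(204.8)) 62 26
[array([ 0.4737, -0.0392,  0.08  ]), array([ 0.5097, -0.0431,  0.08  ])] 0.03612108676948157
w11 (np.float64(236.0), np.float64(197.44)) 153 17
w11 (np.float64(274.0), np.float64(197.44)) 157 10
[array([0.4895, 0.1333, 0.08  ]), array([0.5247, 0.1296, 0.08  ])] 0.0354140652129108
0.2119207066032841
0.20577932033807217
0.1986999243533245
```

```bash
python3 -c "
from h import *
print(ticket.close_job())"
```

```text
the job is handed in; nothing more can be done
None
```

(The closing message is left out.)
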